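Rake oiled blanks into an even layer on the drying tray

ROBOT

A 6-joint arm with a two-finger parallel gripper is mounted at the origin on the work surface. World frame = base frame: x ahead of the robot, y to its left, z up, the work surface at z = 0. Lengths are in m, angles in rad, forces in N, time in s.
With the tool pointing down it reaches from about 0.275 to 1 m from the base axis. Payload 8.4 kg.
Tool frame: the origin (TCP) lies on the centre line of the jaws, within the pads' length; the fingertips stand 17 mm ahead of it and the grasp point (between the pads) lies 2 mm behind it (bot.tcp_to_tips is the y of the fingertips in the tool frame, in m); y points along the fingers, z is the direction in which the jaws open and shut, and the axes are right-handed (so a half turn about y gives the same grasp; the last joint's range is limited). The gripper opens to 85 mm and grips with 20 to 120 N. Pads are 22 mm wide; open, the fingers measure 114 mm over their backs; the gripper's body (76 mm by 85 mm) begins 54 mm behind the grasp point. The pads swing forward as they close: fully open they stand 13 mm farther back than shut.
Start: joints at [-0.002, 0.353, 1.633, -0, 1.155, -0.002], TCP at [0.625, -0, 0.248] pointing down, gripper open.
Joint ranges: [-2.63, 2.63], [-0.92, 2.1], [0.06, 2.66], [-1.3, 4.44], [0, 2.69], [-3.02, 3.02]. Speed limits (rad/s): [2.22, 2.22, 2.79, 3.14, 3.14, 3.14].

INTERFACE

Orientations are given as a unit quaternion [x, y, z, w].
In Python, from workcell import bot, hand, kinematics, get_obs, vision, hand_in gives the robot as it stands. The module is installed in compiled form; this text tells all that it offers. Calls block until the motion is done:
- bot.reach(position, orientation): joint-space move of the TCP to a pose.
- bot.servo_line(position, ori=None, velocity=0.15): straight line of the TCP; ori=None keeps the orientation; velocity is the mean speed in m/s.
- bot.goto_joints(angles): joint-space move.
- hand.move_gripper(opening, strength=None): finger opening in m; strength is the grip in N (None keeps the last); returns when the fingers have stopped.
- bot.dwell(seconds).
- kinematics.solve_ik(position, orientation): joint angles nearest the present ones, or None.
- get_obs(): the state.
- vision.read_camera(name): name is "scene" or "side" or "wrist"; returns a dict with "frame" (480x640x3 uint8, red, green, blue), "intrinsics" (3x3 intrinsics, pixels), "view" (4x4, takes a point from world to camera coordinates). Camera axes: x right, y down, z forward; pixel columns grow to the right and rows downward; lengths in m; the calibration is good to about 2 mm. A picture is of the moment at which its call begins. There is no depth.
A pose or a line that the arm cannot do raises bot.IKError and nothing moves.
- hand_in(): hands the job in, once; it reports no verdict.
The state is a dict: "time_s": time; "joint_pos": joint angles; "joint_vel": joint speeds; "joint_efforts": joint torques, N m; "position": TCP position; "orientation": TCP orientation; "wrist_force": force on the tool from outside, world axes, zero at the start; "ft_torque": the same for the moment, N m; "gripper_width": finger opening in m.
Only numpy, scipy, OpenCV 4.12 (cv2) and the standard library are available. Lean on these libraries where they do the work, as an engineer would, in place of code of your own. Each camera call takes 0.05 s, during which the arm holds its last target. There are 200 camera calls.

TASK

Take the rake from its rest and rake the heap of freshly oiled wooden blanks out over the drying tray into one even layer: two blanks on each of the three rubber mats (the larger part of each on its mat), every one lying down on the rubber, none standing on end or propped on another. Touch the blanks only with the rake, never with the gripper, and leave the bottle, tin and brush alone. When the layer is even, stand the rake back in the slot of its rest and let go.

Things in the scene. Friction and masses are not known exactly. Their poses are not given: they have to be found in the camera images.
- rake_grip (a point): The rake's wooden grip bar: 115 mm long (own y), 26 mm thick (own x), 30 mm high (own z); this point is its centre. Below it hang two thin legs (at own y +-48 mm), a steel head bar 164 mm long (own y), 14 mm thick, from 41 to 55 mm below this point, and a row of 7 straight steel tines, 8 mm thick, spread over 161 mm along own y, gaps of 17 mm; the tine tips are 115 mm below this point. Mass 0.3 kg. It starts standing upright (or leaning a few degrees) in its rest.
- rake: The whole rake; origin at the middle of the tine tips, axes as for rake_grip (z up along the tines, y along the head).
- rest_slot (a point): Fixed wooden rest block for the rake, 70 x 180 mm and about 56 mm high. This point is the middle of the floor of its slot, 8 mm above the table. The slot runs along own y (ends open), is 14 mm wide and 34 mm deep, with a flared mouth above that, about 40 mm wide at the top; z up. The rake stands in it with its tine tips on the slot floor (grip centre 115 mm above this point). The rest is on the left or right of the tray and varies in yaw.
- mat_b_top (a point): Centre of the top face of the middle one of three equal rubber mats lying edge to edge along own y in a fixed shallow metal tray, which together form the drying bed. Each mat is 200 mm (own x) by 130 mm (own y), so the bed is 200 x 390 mm; thin pale lines mark the seams. The tray's rim runs round the bed and stands 30 mm above it; z up. Mats and tray do not move.
- mat_a_top (a point): Centre of the top face of an end mat (same size and axes as the middle mat), 130 mm from the middle mat's centre along own +y or -y: mat_a and mat_c change ends from start to start. The heap of blanks always starts on mat_a.
- mat_c_top (a point): Centre of the top face of the other end mat, empty at the start.
- blank0_center (a point): one of six identical sawn beech blanks, 60 x 36 x 28 mm (own x, y, z), about 50 g, freshly oiled; this point is its centre. Starts in the bottom layer, in the row on mat_a's own -y side. Long side nearly along the mats' own x, -x half of the bed.
- blank0: the same blank 0; origin at the centre of its underside.
- blank1_center (a point): one of six identical sawn beech blanks, 60 x 36 x 28 mm (own x, y, z), about 50 g, freshly oiled; this point is its centre. Starts in the bottom layer, in the row on mat_a's own -y side. Long side nearly along the mats' own x, +x half of the bed.
- blank1: the same blank 1; origin at the centre of its underside.
- blank2_center (a point): one of six identical sawn beech blanks, 60 x 36 x 28 mm (own x, y, z), about 50 g, freshly oiled; this point is its centre. Starts in the bottom layer, in the row on mat_a's own +y side. Long side nearly along the mats' own x, -x half of the bed.
- blank2: the same blank 2; origin at the centre of its underside.
- blank3_center (a point): one of six identical sawn beech blanks, 60 x 36 x 28 mm (own x, y, z), about 50 g, freshly oiled; this point is its centre. Starts in the bottom layer, in the row on mat_a's own +y side. Long side nearly along the mats' own x, +x half of the bed.
- blank3: the same blank 3; origin at the centre of its underside.
- blank4_center (a point): one of six identical sawn beech blanks, 60 x 36 x 28 mm (own x, y, z), about 50 g, freshly oiled; this point is its centre. Starts on top of the heap, lying across both bottom rows. Long side nearly along the mats' own x, -x half of the bed.
- blank4: the same blank 4; origin at the centre of its underside.
- blank5_center (a point): one of six identical sawn beech blanks, 60 x 36 x 28 mm (own x, y, z), about 50 g, freshly oiled; this point is its centre. Starts on top of the heap, lying across both bottom rows. Long side nearly along the mats' own x, +x half of the bed.
- blank5: the same blank 5; origin at the centre of its underside.
- oil_bottle: Bystander: amber oil bottle, 72 mm in diameter, 170 mm tall, on the side of the tray opposite the rest; origin at its foot.
- wax_tin: Bystander: round wax tin, 70 mm in diameter, 45 mm tall, beyond the tray; origin at its foot.
- brush: Bystander: brush lying on the table beyond the tray.
Not all that is in view belongs to the job. What is shaped like the rake but blue or green is not meant.

How it is judged:
On the way, in this order (a step that is already met when the one before it is completed fails the run):
1. the rake is lifted out of its rest (z of rake_grip in the frame of rest_slot above 0.16 m), for 0.1 s.
2. two blanks lie on each mat in a single layer while the rake is off its rest (z of blank0_center in the frame of mat_b_top between 0.009 and 0.023 m and z of blank1_center in the frame of mat_b_top between 0.009 and 0.023 m and z of blank2_center in the frame of mat_b_top between 0.009 and 0.023 m and z of blank3_center in the frame of mat_b_top between 0.009 and 0.023 m and z of blank4_center in the frame of mat_b_top between 0.009 and 0.023 m and z of blank5_center in the frame of mat_b_top between 0.009 and 0.023 m and ((y of blank0_center in the frame of mat_b_top above 0.063 m and (y of blank1_center in the frame of mat_b_top above 0.063 m or y of blank2_center in the frame of mat_b_top above 0.063 m or y of blank3_center in the frame of mat_b_top above 0.063 m or y of blank4_center in the frame of mat_b_top above 0.063 m or y of blank5_center in the frame of mat_b_top above 0.063 m)) or (y of blank1_center in the frame of mat_b_top above 0.063 m and (y of blank2_center in the frame of mat_b_top above 0.063 m or y of blank3_center in the frame of mat_b_top above 0.063 m or y of blank4_center in the frame of mat_b_top above 0.063 m or y of blank5_center in the frame of mat_b_top above 0.063 m)) or (y of blank2_center in the frame of mat_b_top above 0.063 m and (y of blank3_center in the frame of mat_b_top above 0.063 m or y of blank4_center in the frame of mat_b_top above 0.063 m or y of blank5_center in the frame of mat_b_top above 0.063 m)) or (y of blank3_center in the frame of mat_b_top above 0.063 m and (y of blank4_center in the frame of mat_b_top above 0.063 m or y of blank5_center in the frame of mat_b_top above 0.063 m)) or (y of blank4_center in the frame of mat_b_top above 0.063 m and y of blank5_center in the frame of mat_b_top above 0.063 m)) and ((y of blank0_center in the frame of mat_b_top below -0.063 m and (y of blank1_center in the frame of mat_b_top below -0.063 m or y of blank2_center in the frame of mat_b_top below -0.063 m or y of blank3_center in the frame of mat_b_top below -0.063 m or y of blank4_center in the frame of mat_b_top below -0.063 m or y of blank5_center in the frame of mat_b_top below -0.063 m)) or (y of blank1_center in the frame of mat_b_top below -0.063 m and (y of blank2_center in the frame of mat_b_top below -0.063 m or y of blank3_center in the frame of mat_b_top below -0.063 m or y of blank4_center in the frame of mat_b_top below -0.063 m or y of blank5_center in the frame of mat_b_top below -0.063 m)) or (y of blank2_center in the frame of mat_b_top below -0.063 m and (y of blank3_center in the frame of mat_b_top below -0.063 m or y of blank4_center in the frame of mat_b_top below -0.063 m or y of blank5_center in the frame of mat_b_top below -0.063 m)) or (y of blank3_center in the frame of mat_b_top below -0.063 m and (y of blank4_center in the frame of mat_b_top below -0.063 m or y of blank5_center in the frame of mat_b_top below -0.063 m)) or (y of blank4_center in the frame of mat_b_top below -0.063 m and y of blank5_center in the frame of mat_b_top below -0.063 m)) and ((y of blank0_center in the frame of mat_b_top between -0.067 and 0.067 m and (y of blank1_center in the frame of mat_b_top between -0.067 and 0.067 m or y of blank2_center in the frame of mat_b_top between -0.067 and 0.067 m or y of blank3_center in the frame of mat_b_top between -0.067 and 0.067 m or y of blank4_center in the frame of mat_b_top between -0.067 and 0.067 m or y of blank5_center in the frame of mat_b_top between -0.067 and 0.067 m)) or (y of blank1_center in the frame of mat_b_top between -0.067 and 0.067 m and (y of blank2_center in the frame of mat_b_top between -0.067 and 0.067 m or y of blank3_center in the frame of mat_b_top between -0.067 and 0.067 m or y of blank4_center in the frame of mat_b_top between -0.067 and 0.067 m or y of blank5_center in the frame of mat_b_top between -0.067 and 0.067 m)) or (y of blank2_center in the frame of mat_b_top between -0.067 and 0.067 m and (y of blank3_center in the frame of mat_b_top between -0.067 and 0.067 m or y of blank4_center in the frame of mat_b_top between -0.067 and 0.067 m or y of blank5_center in the frame of mat_b_top between -0.067 and 0.067 m)) or (y of blank3_center in the frame of mat_b_top between -0.067 and 0.067 m and (y of blank4_center in the frame of mat_b_top between -0.067 and 0.067 m or y of blank5_center in the frame of mat_b_top between -0.067 and 0.067 m)) or (y of blank4_center in the frame of mat_b_top between -0.067 and 0.067 m and y of blank5_center in the frame of mat_b_top between -0.067 and 0.067 m)) and (z of rake_grip in the frame of rest_slot above 0.13 m or horizontal distance between rake_grip and rest_slot above 0.06 m)), for 0.2 s.
At the end, for the whole second after the job is handed in: Each blank lies on the rubber (centre under 23 mm above it) inside the tray, two centres on each mat (2 mm slack at seams); the rake stands in the slot of its rest (grip within 30 mm of the slot middle along x and y, 100-122 mm above its floor, tilt under 0.25 rad); all at rest (z of blank0_center in the frame of mat_b_top between 0.009 and 0.023 m and z of blank1_center in the frame of mat_b_top between 0.009 and 0.023 m and z of blank2_center in the frame of mat_b_top between 0.009 and 0.023 m and z of blank3_center in the frame of mat_b_top between 0.009 and 0.023 m and z of blank4_center in the frame of mat_b_top between 0.009 and 0.023 m and z of blank5_center in the frame of mat_b_top between 0.009 and 0.023 m and ((y of blank0_center in the frame of mat_b_top above 0.063 m and (y of blank1_center in the frame of mat_b_top above 0.063 m or y of blank2_center in the frame of mat_b_top above 0.063 m or y of blank3_center in the frame of mat_b_top above 0.063 m or y of blank4_center in the frame of mat_b_top above 0.063 m or y of blank5_center in the frame of mat_b_top above 0.063 m)) or (y of blank1_center in the frame of mat_b_top above 0.063 m and (y of blank2_center in the frame of mat_b_top above 0.063 m or y of blank3_center in the frame of mat_b_top above 0.063 m or y of blank4_center in the frame of mat_b_top above 0.063 m or y of blank5_center in the frame of mat_b_top above 0.063 m)) or (y of blank2_center in the frame of mat_b_top above 0.063 m and (y of blank3_center in the frame of mat_b_top above 0.063 m or y of blank4_center in the frame of mat_b_top above 0.063 m or y of blank5_center in the frame of mat_b_top above 0.063 m)) or (y of blank3_center in the frame of mat_b_top above 0.063 m and (y of blank4_center in the frame of mat_b_top above 0.063 m or y of blank5_center in the frame of mat_b_top above 0.063 m)) or (y of blank4_center in the frame of mat_b_top above 0.063 m and y of blank5_center in the frame of mat_b_top above 0.063 m)) and ((y of blank0_center in the frame of mat_b_top below -0.063 m and (y of blank1_center in the frame of mat_b_top below -0.063 m or y of blank2_center in the frame of mat_b_top below -0.063 m or y of blank3_center in the frame of mat_b_top below -0.063 m or y of blank4_center in the frame of mat_b_top below -0.063 m or y of blank5_center in the frame of mat_b_top below -0.063 m)) or (y of blank1_center in the frame of mat_b_top below -0.063 m and (y of blank2_center in the frame of mat_b_top below -0.063 m or y of blank3_center in the frame of mat_b_top below -0.063 m or y of blank4_center in the frame of mat_b_top below -0.063 m or y of blank5_center in the frame of mat_b_top below -0.063 m)) or (y of blank2_center in the frame of mat_b_top below -0.063 m and (y of blank3_center in the frame of mat_b_top below -0.063 m or y of blank4_center in the frame of mat_b_top below -0.063 m or y of blank5_center in the frame of mat_b_top below -0.063 m)) or (y of blank3_center in the frame of mat_b_top below -0.063 m and (y of blank4_center in the frame of mat_b_top below -0.063 m or y of blank5_center in the frame of mat_b_top below -0.063 m)) or (y of blank4_center in the frame of mat_b_top below -0.063 m and y of blank5_center in the frame of mat_b_top below -0.063 m)) and ((y of blank0_center in the frame of mat_b_top between -0.067 and 0.067 m and (y of blank1_center in the frame of mat_b_top between -0.067 and 0.067 m or y of blank2_center in the frame of mat_b_top between -0.067 and 0.067 m or y of blank3_center in the frame of mat_b_top between -0.067 and 0.067 m or y of blank4_center in the frame of mat_b_top between -0.067 and 0.067 m or y of blank5_center in the frame of mat_b_top between -0.067 and 0.067 m)) or (y of blank1_center in the frame of mat_b_top between -0.067 and 0.067 m and (y of blank2_center in the frame of mat_b_top between -0.067 and 0.067 m or y of blank3_center in the frame of mat_b_top between -0.067 and 0.067 m or y of blank4_center in the frame of mat_b_top between -0.067 and 0.067 m or y of blank5_center in the frame of mat_b_top between -0.067 and 0.067 m)) or (y of blank2_center in the frame of mat_b_top between -0.067 and 0.067 m and (y of blank3_center in the frame of mat_b_top between -0.067 and 0.067 m or y of blank4_center in the frame of mat_b_top between -0.067 and 0.067 m or y of blank5_center in the frame of mat_b_top between -0.067 and 0.067 m)) or (y of blank3_center in the frame of mat_b_top between -0.067 and 0.067 m and (y of blank4_center in the frame of mat_b_top between -0.067 and 0.067 m or y of blank5_center in the frame of mat_b_top between -0.067 and 0.067 m)) or (y of blank4_center in the frame of mat_b_top between -0.067 and 0.067 m and y of blank5_center in the frame of mat_b_top between -0.067 and 0.067 m)) and x of rake_grip in the frame of rest_slot between -0.03 and 0.03 m and y of rake_grip in the frame of rest_slot between -0.03 and 0.03 m and z of rake_grip in the frame of rest_slot between 0.1 and 0.122 m and angle between rake_grip's own z axis and vertical below 0.25 rad and linear speed of each of rake, blank0, blank1, blank2, blank3, blank4, blank5 below 0.02 m/s); the robot touches nothing.
It fails at once if the gripper or arm touches a blank (contact force between any of the fingers, the arm and blank0 above 0.5 N or contact force between any of the fingers, the arm and blank1 above 0.5 N or contact force between any of the fingers, the arm and blank2 above 0.5 N or contact force between any of the fingers, the arm and blank3 above 0.5 N or contact force between any of the fingers, the arm and blank4 above 0.5 N or contact force between any of the fingers, the arm and blank5 above 0.5 N).
It fails at once if the oil bottle is disturbed (moved 20 mm) (distance of oil_bottle from where it was at the start of the episode above 0.02 m).
It fails at once if the wax tin is disturbed (moved 20 mm) (distance of wax_tin from where it was at the start of the episode above 0.02 m).
It fails at once if the brush is disturbed (moved 20 mm) (distance of brush from where it was at the start of the episode above 0.02 m).
It also fails if it takes over 58 s, if anything falls off the work surface, if the arm or the gripper's body presses on something with over 40 N, if the wrist force passes 120 N, or if a joint passes its speed limit or range.

## Working session

There is one attempt and no reset: what is moved stays moved. The work goes in short steps, each a Python script; the robot and the scene stay as the last script left them, time stands still between calls to the robot, and variables do not carry over. Pictures are saved under pics/ and viewed, about 8 in all and at most 12, crops included, and the job is handed in when it is done.

```bash
mkdir -p pics
python3 - <<'E'
from workcell import bot,hand,kinematics,get_obs,vision
import cv2,numpy as np
for n in("scene","side"):
    r=vision.read_camera(n);cv2.imwrite(f"pics/{n}0.png",r["frame"][:,:,::-1]);print(n,r["intrinsics"].tolist(),np.round(r["view"],4).tolist())
o=get_obs();print(o["time_s"],o["orientation"],bot.tcp_to_tips)
E
```

```text
scene [[439.79016175399795, 0.0, 313.69883747645696], [0.0, 439.79016175399795, 239.20485867401555], [0.0, 0.0, 1.0]] [[-0.2019, 0.9794, 0.0083, 0.2924], [0.8399, 0.1775, -0.513, -0.3602], [-0.5039, -0.0966, -0.8584, 1.5769], [0.0, 0.0, 0.0, 1.0]]
side [[590.1982615393741, 0.0, 313.0487384768413], [0.0, 590.1982615393741, 234.77262937573312], [0.0, 0.0, 1.0]] [[0.9859, -0.1674, 0.0016, -0.5509], [-0.0906, -0.5418, -0.8356, 0.0476], [0.1407, 0.8237, -0.5493, 1.7556], [0.0, 0.0, 0.0, 1.0]]
0.1 [-0.50027278  0.50033785 -0.49972299  0.499666  ] 0.017
```

View pics/scene0.png

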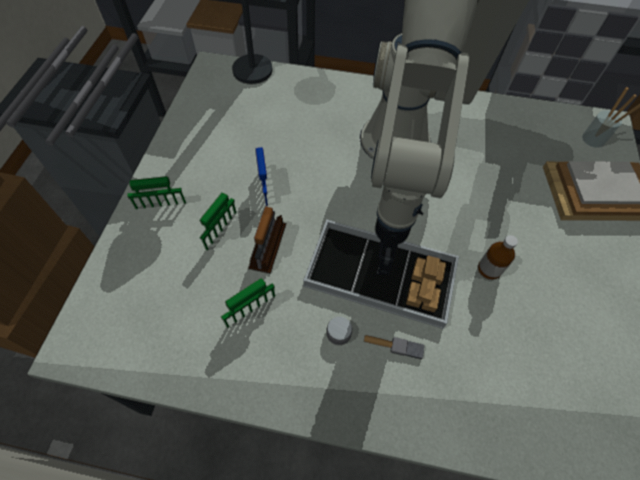

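View pics/side0.png

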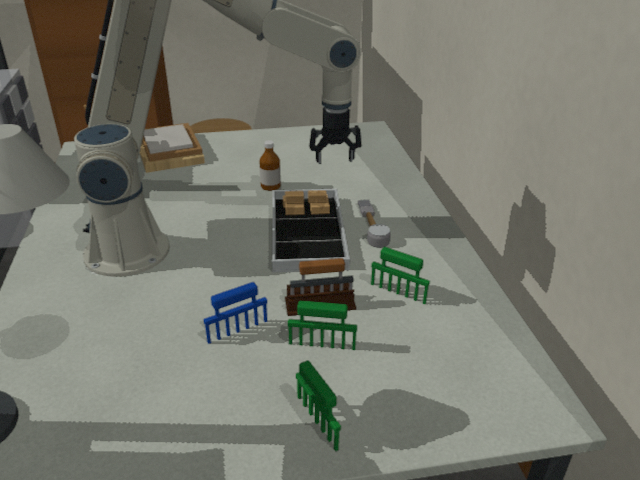

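The scene view shows the heap on the tray's right mat at (428,283). The orange-grip rake is in its rest at (264,226), next to green and blue decoys, and the bottle is at (495,258). The side view shows the grip at (322,267).

```bash
cat > h.py <<'E'
import cv2,numpy as np
from workcell import bot,hand,kinematics,get_obs,vision
from scipy.spatial.transform import Rotation as R
def cam(n,name=None):
    r=vision.read_camera(n);im=r["frame"][:,:,::-1].copy()
    if name:cv2.imwrite(f"pics/{name}.png",im)
    return im,r["intrinsics"],r["view"]
def ray(K,V,uv):
    d=V[:3,:3].T@np.linalg.inv(K)@np.array([*uv,1.]);return -V[:3,:3].T@V[:3,3],d/np.linalg.norm(d)
def onz(K,V,uv,z):
    c,d=ray(K,V,uv);return c+d*(z-c[2])/d[2]
def tri(a,b):
    (c1,d1),(c2,d2)=a,b
    s=np.linalg.lstsq(np.c_[d1,-d2],c2-c1,rcond=None)[0]
    p,q=c1+s[0]*d1,c2+s[1]*d2;return (p+q)/2,np.linalg.norm(p-q)
def proj(K,V,p):
    q=K@(V[:3,:3]@np.asarray(p)+V[:3,3]);return q[:2]/q[2]
def down(yaw):
    # tool y down, tool z (jaw direction) at angle yaw in world xy
    z=np.array([np.cos(yaw),np.sin(yaw),0]);y=np.array([0,0,-1.]);x=np.cross(y,z)
    return R.from_matrix(np.c_[x,y,z]).as_quat()
E
python3 - <<'E'
from h import *
C={n:cam(n) for n in("scene","side")}
for n,box in(("scene",(225,200,300,290)),("side",(270,250,370,330))):
    im,K,V=C[n];h=cv2.cvtColor(im,cv2.COLOR_BGR2HSV)
    x0,y0,x1,y1=box
    m=cv2.inRange(h,(3,90,70),(20,255,255));mm=np.zeros_like(m);mm[y0:y1,x0:x1]=m[y0:y1,x0:x1]
    cv2.imwrite(f"pics/m_{n}.png",mm)
    k,l,s,c=cv2.connectedComponentsWithStats(mm);
    for i in range(1,k):
        if s[i,4]>20:print(n,s[i],c[i].round(1),im[l==i].mean(0))
    big=cv2.resize(im[y0-10:y1+10,x0-20:x1+20],None,fx=4,fy=4,interpolation=cv2.INTER_CUBIC)
    cv2.imwrite(f"pics/big_{n}.png",big)
im,K,V=C["scene"]
print("grip",tri(ray(K,V,(264,226)),ray(C["side"][1],C["side"][2],(322,267))))
for uv in((330,223),(457,255),(446,322),(306,292)):print("tray",onz(K,V,uv,.035).round(3))
for uv in((369,237),(407,247),(356,301),(400,308)):print("seam",onz(K,V,uv,.005).round(3))
print(down(0),down(np.pi),get_obs()["orientation"])
o=get_obs();print(R.from_quat(o["orientation"]).as_matrix().round(2))
w=cam("wrist","wrist0");print(w[1].tolist(),w[2].round(3).tolist())
E
```

```text
scene [255 207  17  33 266] [263.2 223.1] [32.12781955 60.45112782 92.67293233]
side [299 259  46  16 541] [321.1 265.6] [33.86876155 61.52495379 92.23659889]
grip (array([ 0.52600399, -0.33370814,  0.11819698]), np.float64(0.0025326505559335214))
tray [ 0.425 -0.16   0.035]
tray [0.458 0.226 0.035]
tray [0.673 0.205 0.035]
tray [ 0.665 -0.184  0.035]
seam [ 0.431 -0.035  0.005]
seam [0.443 0.083 0.005]
seam [ 0.65  -0.042  0.005]
seam [0.645 0.083 0.005]
[ 0.5 -0.5  0.5 -0.5] [ 0.5  0.5 -0.5 -0.5] [-0.5002146   0.5002334  -0.49978167  0.49977014]
[[-0. -0.  1.]
 [-1.  0. -0.]
 [-0. -1. -0.]]
[[342.5236013297102, 0.0, 316.69781762955535], [0.0, 342.5236013297102, 236.1831518413438], [0.0, 0.0, 1.0]] [[1.0, -0.0, -0.002, -0.624], [0.0, -0.963, 0.269, -0.035], [-0.002, -0.269, -0.963, 0.379], [0.0, 0.0, 0.0, 1.0]]
```

View pics/wrist0.png

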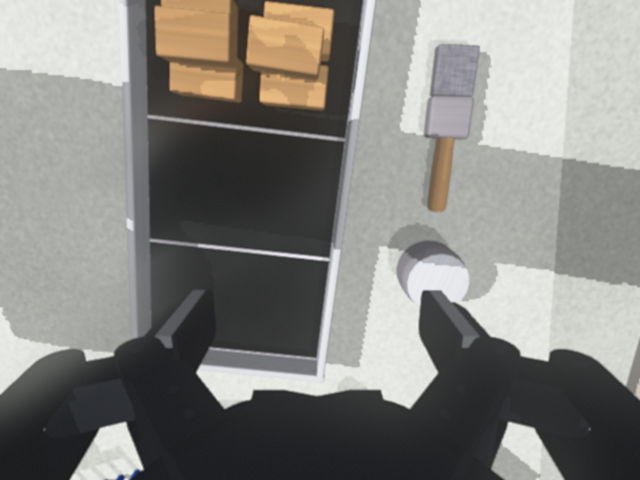

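The wrist view shows the tray head-on: seams at (148,117)-(343,139) and (150,241)-(328,259), and the inner end wall at (200,350)-(320,358). Two blanks lie across the two bottom rows. Next I'll compute the tray frame and take one close look at the rake.

Run:
```python
from h import *
im,K,V=cam("wrist")
for z in(.0,.006):
  for uv in((148,117),(343,139),(150,241),(328,259),(200,350),(320,358)):print(z,onz(K,V,uv,z).round(4))
for uv in((155,33),(236,38),(236,64),(155,60),(247,45),(320,50),(324,18),(163,0),(265,2)):print("top",onz(K,V,uv,.062).round(3))
for uv in((169,62),(170,93),(240,101),(261,103),(325,109)):print("bot",onz(K,V,uv,.006).round(3),onz(K,V,uv,.034).round(3))
for y in(-np.pi/2,np.pi/2):print(y,kinematics.solve_ik([.526,-.334,.13],down(y)),kinematics.solve_ik([.55,-.03,.13],down(y)),kinematics.solve_ik([.55,.2,.13],down(y)))
bot.reach([.38,-.34,.30],down(-np.pi/2));print(get_obs()["time_s"])
im,K,V=cam("wrist","w1");print(onz(K,V,(320,240),.123),proj(K,V,(.526,-.334,.12)))
```

```text
0.0 [0.4502 0.0915 0.    ]
0.0 [0.6522 0.0696 0.    ]
0.0 [ 0.4348 -0.0421  0.    ]
0.0 [ 0.6376 -0.0637  0.    ]
0.0 [ 0.4787 -0.1841 -0.    ]
0.0 [ 0.6287 -0.1955 -0.    ]
0.006 [0.4531 0.0911 0.006 ]
0.006 [0.6518 0.0695 0.006 ]
0.006 [ 0.4378 -0.0403  0.006 ]
0.006 [ 0.6374 -0.0616  0.006 ]
0.006 [ 0.481  -0.1801  0.006 ]
0.006 [ 0.6286 -0.1913  0.006 ]
top [0.493 0.152 0.062]
top [0.559 0.148 0.062]
top [0.558 0.129 0.062]
top [0.491 0.132 0.062]
top [0.568 0.143 0.062]
top [0.627 0.14  0.062]
top [0.631 0.163 0.062]
top [0.503 0.175 0.062]
top [0.584 0.174 0.062]
bot [0.48  0.142 0.006] [0.491 0.136 0.034]
bot [0.478 0.114 0.006] [0.489 0.11  0.034]
bot [0.548 0.106 0.006] [0.553 0.103 0.034]
bot [0.569 0.104 0.006] [0.573 0.102 0.034]
bot [0.633 0.099 0.006] [0.632 0.096 0.034]
-1.5707963267948966 [-5.68151869e-01  4.79049670e-01  1.73267251e+00 -4.44089210e-16
  9.29870474e-01  1.00264446e+00] [-5.72146843e-02  3.83463175e-01  1.89311344e+00 -4.44089210e-16
  8.65016037e-01  1.51358164e+00] [ 3.46207928e-01  4.28928670e-01  1.81795246e+00 -4.44089210e-16
  8.94711528e-01  1.91700425e+00]
1.5707963267948966 [-5.68151869e-01  4.79049670e-01  1.73267251e+00 -4.44089210e-16
  9.29870474e-01 -2.13894820e+00] [-5.72146843e-02  3.83463175e-01  1.89311344e+00 -4.44089210e-16
  8.65016037e-01 -1.62801101e+00] [ 3.46207928e-01  4.28928670e-01  1.81795246e+00 -4.44089210e-16
  8.94711528e-01 -1.22458840e+00]
1.8583
[ 0.36055652 -0.34273833  0.123     ] [309.83853445  40.19560094]
```

View pics/w1.png

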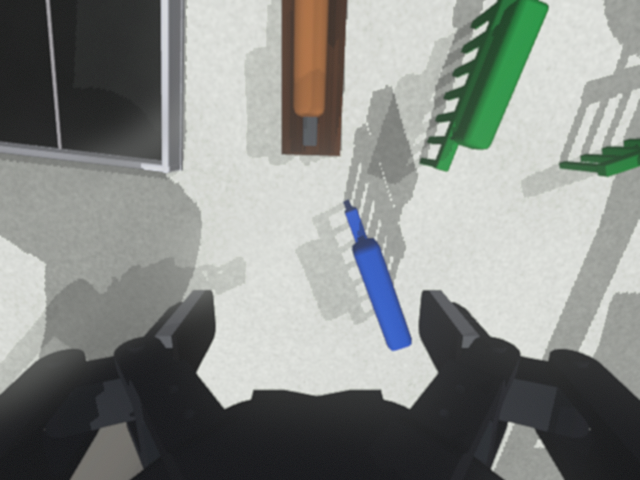

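The rake grip sits over the rest with its near end at (310,115). The closest green decoy has its near grip end at (475,145).

Run:
```python
from h import *
im,K,V=cam("wrist");h=cv2.cvtColor(im,cv2.COLOR_BGR2HSV)
def rows(mask,z):
    L=[];Rr=[]
    for r in range(5,100,10):
        c=np.where(mask[r,250:400]>0)[0]+250
        if len(c):L.append(onz(K,V,(c[0]-.5,r),z));Rr.append(onz(K,V,(c[-1]+.5,r),z))
    return np.array(L),np.array(Rr)
grip=cv2.inRange(h,(5,120,90),(20,255,255));dark=cv2.inRange(h,(0,60,25),(20,255,255))
for nm,m,z in(("grip",grip,.138),("rest",dark,.056)):
    L,Rr=rows(m,z)
    for s in(L,Rr):
        p=np.polyfit(s[:,0],s[:,1],1);print(nm,"slope",p[0].round(3),"y@.526",np.polyval(p,.526).round(4),"sd",np.std(s[:,1]-np.polyval(p,s[:,0])).round(4))
ys,xs=np.where(grip[:,285:335]>0);print("grip near row",ys.max(),onz(K,V,(310,ys.max()),.135))
ys,xs=np.where(dark[:,290:335]>0);print("rest near row",ys.max(),onz(K,V,(311,155),.056))
print("green",[onz(K,V,uv,.12).round(3) for uv in((458,145),(485,148),(505,0))])
S=cam("scene");D=cam("side")
for n,(i,k,v),b in(("scene",S,(240,195,290,260)),("side",D,(280,250,365,290))):
    hh=cv2.cvtColor(i,cv2.COLOR_BGR2HSV);m=cv2.inRange(hh,(5,120,70),(20,255,255));q=np.zeros_like(m);q[b[1]:b[3],b[0]:b[2]]=m[b[1]:b[3],b[0]:b[2]]
    c=max(cv2.findContours(q,0,1)[0],key=cv2.contourArea);r=cv2.minAreaRect(c);print(n,r);
    if n=="scene":a=ray(k,v,r[0])
    else:print(tri(a,ray(k,v,r[0])))
```

```text
grip slope -0.021 y@.526 -0.3226 sd 0.0003
grip slope -0.032 y@.526 -0.347 sd 0.0003
rest slope -0.026 y@.526 -0.3058 sd 0.0003
rest slope -0.026 y@.526 -0.3653 sd 0.0003
grip near row 115 [ 0.46853993 -0.3340409   0.135     ]
rest near row 154 [ 0.43418304 -0.33353422  0.056     ]
green [array([ 0.445, -0.461,  0.12 ]), array([ 0.443, -0.485,  0.12 ]), array([ 0.554, -0.486,  0.12 ])]
scene ((263.25, 223.25001525878906), (7.589465618133545, 33.203914642333984), 18.434947967529297)
side ((321.9339904785156, 266.0761413574219), (12.539480209350586, 44.458160400390625), 85.91438293457031)
(array([ 0.52351385, -0.33708079,  0.12494094]), np.float64(0.0011420718052662176))
```

```bash
cat >> h.py <<'E'
YR=-np.pi/2-.026; YB=-np.pi/2-.108
B=np.array([.545,.015]);u=np.array([.9942,-.1075]);v=np.array([.1075,.9942])
ZM=.010  # mat top
def P(vv,h,uu=0): # TCP for rake tip at bed (uu,vv), height h above mat
    return [*(B+uu*u+vv*v),ZM+h+.113]
def uvz(p): d=np.asarray(p)[:2]-B;return np.array([d@u,d@v])
E
python3 - <<'E'
from h import *
im,K,V=cam("scene");print("bottle",uvz(onz(K,V,(489,276),0)),onz(K,V,(489,276),0))
q=down(YR)
bot.reach([.526,-.335,.22],q);bot.servo_line([.526,-.335,.121],q,.15)
hand.move_gripper(.015,100);print(get_obs()["gripper_width"])
bot.servo_line([.526,-.335,.26],q,.15)
o=get_obs();print(o["time_s"],o["wrist_force"])
bot.reach(P(.182,.12),down(YB));print(get_obs()["time_s"])
cam("side","s2");cam("scene","c2");cam("wrist","w2")
a=cv2.imread("pics/side.png") 
i=np.hstack([cv2.resize(cv2.imread("pics/s2.png")[170:330,230:400],(400,376)),cv2.resize(cv2.imread("pics/c2.png")[190:350,290:470],(400,376))]);cv2.imwrite("pics/v2.png",i)
E
```

```text
bottle [-0.09021871  0.30785619] [0.48839853 0.33077233 0.        ]
0.025081528401763906
5.2833 [-0.51178202  0.40486688 -3.11253273]
7.2083[ WARN:0@15.256] global loadsave.cpp:275 findDecoder imread_('pics/side.png'): can't open/read file: check file path/integrity
```

View pics/v2.png

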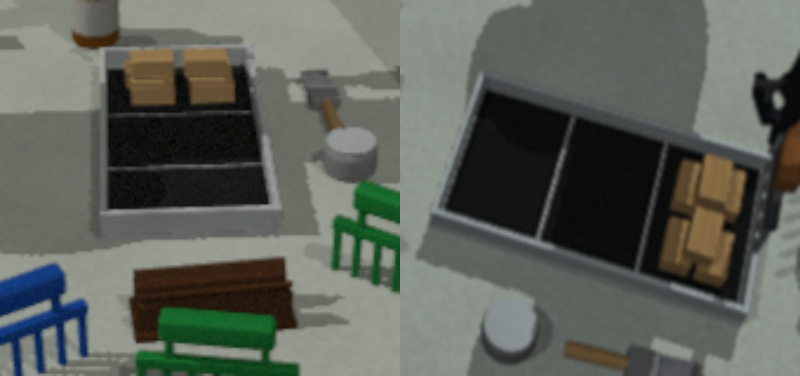

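The rake is out and held (3 N on the wrist). The heap is intact on the end mat, with four bottom blanks and two across the top. Now I'll pull the top two off.

Run:
```python
from h import *
bot.servo_line(P(.184,.034),None,.15);print(get_obs()["wrist_force"])
bot.servo_line(P(.045,.034),None,.12);print(get_obs()["wrist_force"])
bot.servo_line(P(.045,.075),None,.15)
bot.reach(P(-.12,.13),down(YB));print(get_obs()["time_s"])
cam("side","s3");cam("scene","c3")
i=np.hstack([cv2.resize(cv2.imread("pics/s3.png")[170:330,230:400],(400,376),interpolation=2),cv2.resize(cv2.imread("pics/c3.png")[190:350,290:470],(400,376),interpolation=2)]);cv2.imwrite("pics/v3.png",i)
```

```text
[-0.65057104  0.10924768 -2.61891817]
[ 0.50510727 -0.68138777 -3.13430316]
10.55
```

View pics/v3.png

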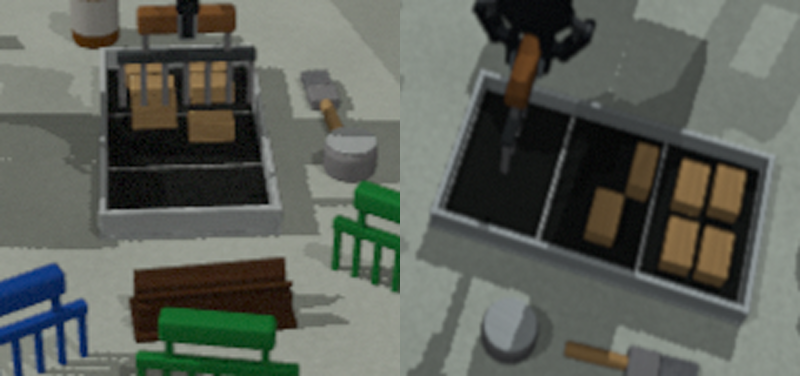

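Both top blanks are now on the middle mat and four remain on mat_a, in rows at about x=685 and 725 of the crop. Next I'll measure the top faces in the scene view.

```bash
cat >> h.py <<'E'
def blanks(thr=95,h=.028):
    im,K,V=cam("scene");c=im[190:350,290:480];big=cv2.resize(c,None,fx=4,fy=4,interpolation=cv2.INTER_CUBIC)
    hh=cv2.cvtColor(big,cv2.COLOR_BGR2HSV);m=cv2.inRange(hh,(8,70,thr),(22,255,255))
    out=[]
    for q in cv2.findContours(m,0,1)[0]:
        if cv2.contourArea(q)<250:continue
        r=cv2.boxPoints(cv2.minAreaRect(q));
        w=np.array([uvz(onz(K,V,((x+.5)/4-.5+290,(y+.5)/4-.5+190),ZM+h)) for x,y in q[:,0].astype(float)])
        (cu,cv_),s,a=cv2.minAreaRect((w*1000).astype(np.float32))
        out.append((np.round([cu,cv_],1),np.round(s,1),round(a),"u",w[:,0].min().round(3),w[:,0].max().round(3),"v",w[:,1].min().round(3),w[:,1].max().round(3)))
    return out,m
E
python3 - <<'E'
from h import *
for t in(70,90,105):
    o,m=blanks(t);print(t);[print(*x) for x in o]
im,K,V=cam("scene");i=cv2.resize(im[220:330,380:470],None,fx=6,fy=6,interpolation=cv2.INTER_CUBIC);cv2.imwrite("pics/v4.png",i)
E
```

```text
70
[216.2  39.7] [18.4 74.6] 4 u 0.205 0.227 v 0.002 0.077
[ 48.6 152.2] [64.6 39.2] 0 u 0.016 0.081 v 0.133 0.172
[ 49.2 107.2] [64.6 38.9] 1 u 0.017 0.082 v 0.088 0.127
[42.1  9.4] [35.3 63.5] 90 u 0.01 0.074 v -0.008 0.027
[-39.5 152.9] [65.  39.1] 0 u -0.072 -0.007 v 0.133 0.172
[-32.4 106.9] [39.  65.5] 90 u -0.065 0.0 v 0.087 0.127
[-36.7  42.3] [27.3 62.4] 90 u -0.068 -0.005 v 0.029 0.056
[-142.3 -145.9] [76.9 29.5] 0 u -0.181 -0.104 v -0.161 -0.131
90
[214.7  40.1] [14.7 73.4] 4 u 0.205 0.222 v 0.004 0.077
[ 47.7 152.3] [37.3 60.4] 90 u 0.018 0.078 v 0.134 0.171
[ 48.2 107.3] [60.8 36.9] 1 u 0.018 0.079 v 0.089 0.126
[40.9 10.9] [55.9 29.2] 2 u 0.013 0.068 v -0.004 0.025
[-40.5 153. ] [60.9 37.4] 0 u -0.071 -0.01 v 0.134 0.172
[-33.7 106.9] [37.2 60.8] 89 u -0.064 -0.003 v 0.088 0.126
[-37.9  51.2] [ 6.4 53.8] 88 u -0.065 -0.011 v 0.047 0.054
[-141.9 -144.8] [23.  67.7] 79 u -0.176 -0.108 v -0.157 -0.133
105
[211.5  64.9] [11.9 23.4] 4 u 0.205 0.217 v 0.053 0.077
[ 47.4 152.4] [35.5 58.4] 90 u 0.018 0.077 v 0.135 0.17
[ 47.9 107.4] [58.5 35.5] 1 u 0.018 0.077 v 0.09 0.125
[-40.7 153.1] [35.7 58.5] 90 u -0.07 -0.011 v 0.135 0.171
[-33.9 107.1] [35.5 58.3] 89 u -0.063 -0.005 v 0.089 0.125
```

View pics/v4.png

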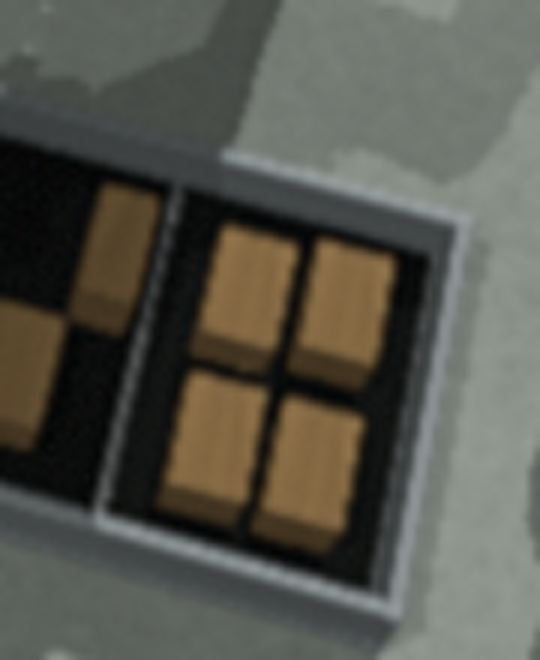

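The top faces measure close to 36 x 60, so the scale holds. The row centres are at v=107 and 152 mm, and the upper pair at v=42 (on its side) and v=10. The plan has two pushes:
1. Push the pair to mat_c.
2. From behind row 2, push both rows forward until they straddle the seam (66 mm), at about 84 and 48 mm.

Run:
```python
from h import *
bot.reach(P(.072,.07,.003),down(YB))
bot.servo_line(P(.072,.008,.003),None,.12);print(get_obs()["wrist_force"])
bot.servo_line(P(-.094,.008,.003),None,.1);print(get_obs()["wrist_force"])
bot.servo_line(P(-.085,.010,.003),None,.1);bot.servo_line(P(-.085,.08,.003),None,.2)
bot.reach(P(.184,.08,.003),down(YB));print(get_obs()["time_s"])
cam("scene","c5")
for x in blanks(90)[0]:print(*x)
i=cv2.resize(cv2.imread("pics/c5.png")[190:350,290:480],None,fx=4,fy=3.7,interpolation=2);cv2.imwrite("pics/v5.png",i[:590])
```

```text
[ 0.30506439 -0.21972262 -2.64875924]
[ 0.25982852  0.39655846 -3.05019392]
15.9417
[216.6  39.7] [ 8.5 71.1] 4 u 0.211 0.223 v 0.004 0.075
[ 47.8 151.7] [36.3 60.6] 90 u 0.017 0.078 v 0.134 0.17
[ 47.8 116.8] [60.3 18.3] 2 u 0.018 0.078 v 0.108 0.126
[48.4 95.1] [54.4  7.4] 1 u 0.021 0.076 v 0.091 0.099
[-40.5 153. ] [60.9 37.4] 0 u -0.071 -0.01 v 0.134 0.172
[-33.7 115. ] [20.9 61.1] 89 u -0.064 -0.003 v 0.105 0.126
[-33.9  94.2] [ 8.8 52.6] 86 u -0.06 -0.008 v 0.091 0.1
[  39.2 -116.1] [37. 63.] 90 u 0.008 0.071 v -0.135 -0.098
[-90.2 219.2] [46.1 22.8] 0 u -0.113 -0.067 v 0.208 0.231
[ -38.9 -112.9] [61.3 29. ] 0 u -0.069 -0.008 v -0.127 -0.098
```

View pics/v5.png

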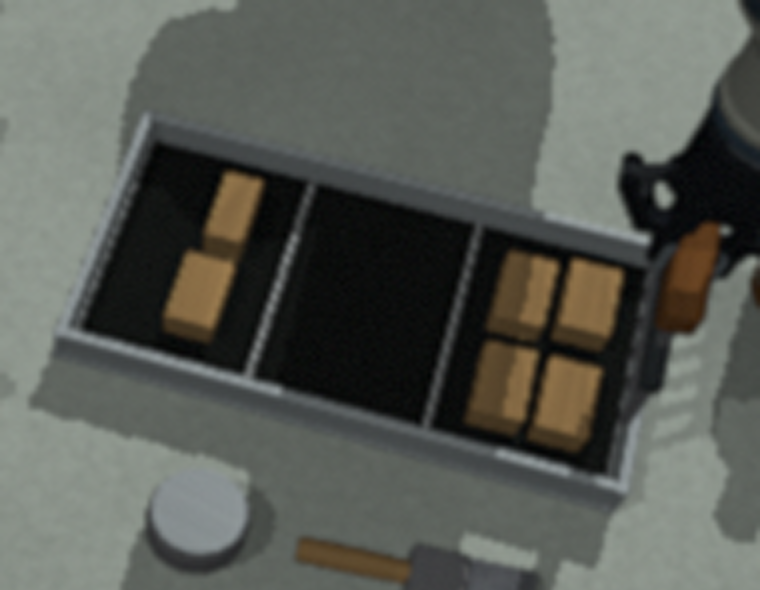

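Two blanks now lie on mat_c at v=-116 and -113. Next is the second push, from behind row 2.

Run:
```python
from h import *
bot.servo_line(P(.184,.008,.003),None,.12);print(get_obs()["wrist_force"])
bot.servo_line(P(.107,.008,.003),None,.08);print(get_obs()["wrist_force"])
bot.servo_line(P(.117,.010,.003),None,.1);bot.servo_line(P(.117,.09,.003),None,.2)
bot.reach([.526,-.335,.26],down(YR));print(get_obs()["time_s"])
cam("scene","c6")
im,K,V=cam("scene")
for x in blanks(80)[0]:print(*x)
i=cv2.resize(cv2.imread("pics/c6.png")[190:350,240:480],None,fx=3.3,fy=3.3,interpolation=2)
cv2.imwrite("pics/v6.png",i[:590])
w=cam("wrist","w6")
```

```text
[-0.23872921  0.41495375 -3.31683067]
[ 0.35762481  0.35174291 -2.5944091 ]
20.4167
[215.9  39.7] [19.  74.6] 4 u 0.205 0.227 v 0.002 0.077
[47.3 66.1] [72.  62.7] 90 u 0.016 0.079 v 0.03 0.102
[  39.2 -116.1] [66.4 38.1] 0 u 0.006 0.072 v -0.135 -0.097
[-38.1  66.3] [68.4 72.2] 0 u -0.072 -0.004 v 0.03 0.102
[ -38.7 -112.9] [63.5 30.2] 1 u -0.07 -0.007 v -0.128 -0.098
```

View pics/v6.png

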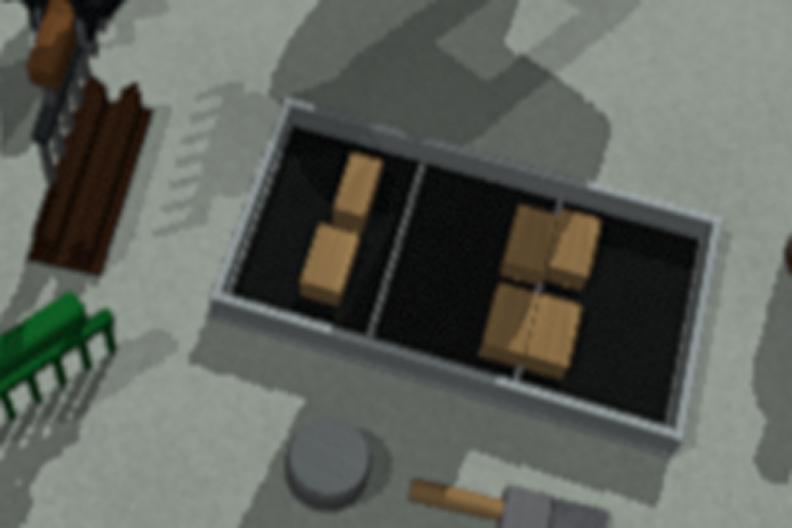

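View pics/w6.png

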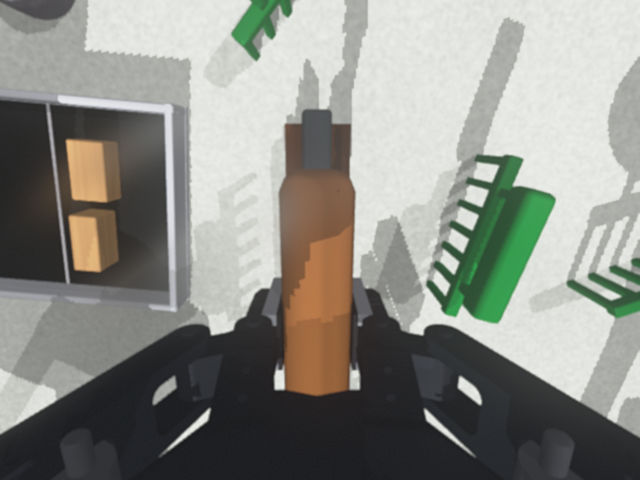

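Row tops now cover v=30–102 mm, so the centres are near 48 and 84, either side of the 65 mm seam. The mat_c pair is unchanged, and everything lies flat. The rake head at (317,140) is centred on the rest, which spans 285–350.

Run:
```python
from h import *
im,K,V=cam("scene")
for p in((558,203),(518,378)):print("seam v",uvz(onz(K,V,(p[0]/3.3+240,p[1]/3.3+190),ZM)))
for z in(.175,.150,.135,.127,.122):
    bot.servo_line([.526,-.335,z],None,.08);f=get_obs()["wrist_force"];print(z,f.round(1))
    if np.abs(f[:2]).max()>12 or f[2]>8:print("stop");break
print(get_obs()["time_s"])
cam("side","s7");cam("scene","c7")
i=np.hstack([cv2.resize(cv2.imread("pics/s7.png")[170:330,230:400],(400,376),interpolation=2),cv2.resize(cv2.imread("pics/c7.png")[180:290,220:337],(400,376),interpolation=2)]);cv2.imwrite("pics/v7.png",i)
```

```text
seam v [-0.09241151  0.06573976]
seam v [0.08715732 0.06745074]
0.175 [-0.1  0.5 -3.5]
0.15 [-0.3  0.1 -2.6]
0.135 [ 0.9 -0.7 -1.8]
0.127 [-0.1  0.1 -2.8]
0.122 [ 0.5 -0.1 -2.8]
23.175
```

View pics/v7.png

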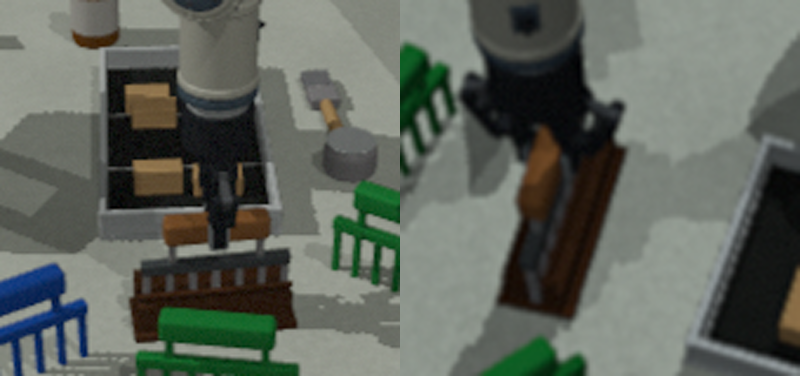

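The side view shows the tines inside the slot, hidden behind its near wall, with the grip back at its starting image height. No contact force registered. I'll release it.

Run:
```python
from h import *
bot.servo_line([.526,-.335,.1205],None,.05);print(get_obs()["wrist_force"])
hand.move_gripper(.06);bot.dwell(.2)
bot.servo_line([.526,-.335,.25],None,.15);bot.reach([.40,-.335,.30],down(-np.pi/2));bot.dwell(.3)
im,K,V=cam("wrist","w8");h=cv2.cvtColor(im,cv2.COLOR_BGR2HSV);m=cv2.inRange(h,(5,120,90),(20,255,255));ys,xs=np.where(m[:,270:360]>0)
if len(xs):
    print("near end",onz(K,V,(xs[ys>ys.max()-8].mean()+270,ys.max()),.135))
S=cam("scene","c8");D=cam("side","s8")
for n,(i,k,v_),b in(("scene",S,(240,195,290,260)),("side",D,(280,250,365,290))):
    hh=cv2.cvtColor(i,cv2.COLOR_BGR2HSV);mm=cv2.inRange(hh,(5,120,70),(20,255,255));q=np.zeros_like(mm);q[b[1]:b[3],b[0]:b[2]]=mm[b[1]:b[3],b[0]:b[2]]
    c=max(cv2.findContours(q,0,1)[0],key=cv2.contourArea);r=cv2.minAreaRect(c);print(n,np.round(r[0],1),np.round(r[1],1))
    if n=="scene":a=ray(k,v_,r[0])
    else:print("grip",tri(a,ray(k,v_,r[0])))
for x in blanks(80)[0]:print(*x)
print(get_obs()["time_s"])
i=np.hstack([cv2.resize(D[0][170:330,230:400],(400,376),interpolation=2),cv2.resize(S[0][190:330,290:460],(400,376),interpolation=2)]);cv2.imwrite("pics/v8.png",i)
```

```text
[-3.24126406  1.03283743  7.24559862]
near end [ 0.46894457 -0.33367793  0.135     ]
scene [263.1 223.2] [ 7.8 33.3]
side [321.9 266.1] [12.6 44.5]
grip (array([ 0.52349809, -0.33753277,  0.12511804]), np.float64(0.0010022453371306601))
[216.1  39.6] [18.7 74.8] 5 u 0.205 0.227 v 0.002 0.077
[47.1 66.1] [72.  62.3] 90 u 0.016 0.078 v 0.03 0.102
[  39.3 -116. ] [65.5 37.9] 0 u 0.007 0.072 v -0.135 -0.097
[-37.7  66. ] [64.7 75.9] 5 u -0.072 -0.004 v 0.03 0.102
[ -38.7 -112.9] [63.  29.9] 0 u -0.07 -0.007 v -0.128 -0.098
26.275
```

View pics/v8.png

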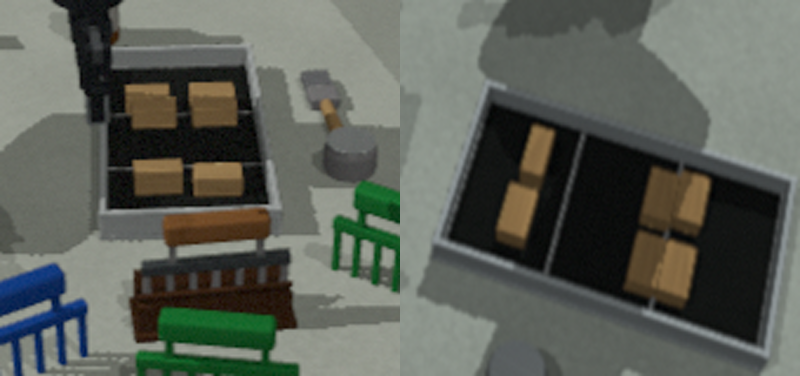

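The rake is back where it started, to within a millimetre. Two blanks lie flat on mat_c, and the other four straddle the seam as two on mat_b and two on mat_a.

```bash
python3 -c "
from workcell import hand_in
hand_in()"
```

```text
the job is handed in; nothing more can be done
```

The job is handed in, and my last checks showed nothing failed; the robot gave no verdict. It took about 26 s of robot time, against the 58 s limit.

**What I did:** I took the orange-grip rake from its rest and pulled the two top blanks off the heap. I swept those two to mat_c, then pushed both bottom rows forward together until they sat either side of the mat_a/mat_b seam. Then I stood the rake back in its slot, let go and backed off.

**Blanks:** two centres on each mat, measured along the bed from the middle of mat_b (seams at ±65 mm).

| Mat | Blank centres (mm) |
|---|---|
| mat_a | about 84 (both) |
| mat_b | about 48 (both) |
| mat_c | -113 and -116 |

- **How they lie:** they appear to be in a single layer, none propped or on end. One blank on mat_c lies on its narrow side, with its centre about 18 mm above the rubber, inside the allowed height.
- **Tightest spot:** the mat_a and mat_b blanks touch each other about 1 mm from the seam. Their centres are still about 17–18 mm clear of it.

**Rake:** the cameras put the grip within about 1 mm of where it stood at the start. I pressed it onto the slot floor with about 10 N before releasing.

**Disagreements:** the two ways of measuring the grip position differed by about 3 mm. The seam position differed by 1–2 mm between cameras. Both are well inside the margins.

**Not re-measured:** I did not re-measure the bottle, tin and brush at the end. Nothing was moved near them.

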